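# Refill the dosing drawer and click it shut

### The arm

A 6-joint arm with a two-finger parallel gripper is mounted at the origin on the work surface. World frame = base frame: x ahead of the robot, y to its left, z up, the work surface at z = 0. Lengths are in mm, angles in rad, forces in N, time in s.
With the tool pointing down it reaches from about 300 to 775 mm from the base axis. Payload 14.6 kg.
Tool frame: the origin (TCP) lies on the front face of the gripper's body, between the roots of the fingers; the fingertips stand 97 mm ahead of it and the grasp point (between the pads) lies 78 mm ahead of it; z points along the fingers, y is the line along which they close (so a half turn about z gives the same grasp; the last joint's range is limited). The gripper opens to 94 mm and grips with 3 to 60 N. Pads are 16 mm wide; open, the fingers measure 119 mm over their backs; the gripper's body (75 mm by 177 mm) begins 78 mm behind the grasp point.
Start: joints at [1.131, 0.3, 1.521, -0, 1.321, -0.067], TCP at [200.32, 512.213, 302.646] pointing down, gripper open.
Joint ranges: [-3.03, 3.03], [-0.79, 2.21], [0.23, 2.52], [-1.04, 4.18], [0, 3.07], [-2.55, 2.55]. Speed limits (rad/s): [2.22, 2.22, 2.57, 3.14, 3.14, 3.14].

### API

Orientations are given as [roll, pitch, yaw] about the fixed x, y, z axes, in that order (R = Rz(yaw) Ry(pitch) Rx(roll)).
In Python, from cell import * gives the robot as it stands.
- The arm moves only by the tool carry_out, never from a script. Its arguments are lists of equal length, an entry for each row: "slide": the shift along the world's x, y, z scaled (see below), a list of three; "dr": the turn, a rotation vector about the world's x, y, z scaled (see below), a list of three; "gripper": the opening in per cent of the stroke, from 0 (shut) to 100 (fully open). A call has 1 to 10 rows; each row is the pose to reach, as a shift and turn from the pose commanded when the call began, turning the shorter way round; what a row does not reach only later rows make up. The controller multiplies each number of a shift by 0.25 m and each number of a turn by 360 degrees. A row lasts 1/12 s, in which the tool goes at most 41.7 mm and 7.16 degrees, less where a joint would pass 70% of its speed; a pose out of reach is approached as far as the arm can. A call with a number of a shift or a turn outside -1 to 1 is refused whole. A call with a gripper value outside its range is refused whole. The fingers move at their own pace and stop on an object; "newtons" is the grip in N (left out, the last holds). Time passes only in rows, so rows that repeat a pose let the fingers close. It gives the time, the measured TCP pose, the force, the opening and the grip force at its end, in the units of the state.
- read_state(): the state, without advancing time (a new reading comes with each control period).
- camera(name): name is "scene" or "side" or "wrist"; returns the picture (400x640x3 uint8, red, green, blue); there is no depth.
- camera_model(name): a dict with "vfov" (degrees; the focal length in pixels is half the picture's height over the tangent of half this angle, whatever the lens; pixels are square), "cx", "cy" (the principal point, pixels), "k1" (the pictures are not rectified: a ray, as slopes to the right and down, at radius r is drawn at 1 + k1 r^2 times it, then the intrinsics apply), "R" (3x3) and "t" (3): a world point X has camera coordinates R X + t. Camera axes: x right, y down, z forward; pixel columns grow to the right and rows downward; lengths in mm; the calibration is good to about 2 mm. A picture is of the moment at which its call begins: read the wrist's pose just before it. camera_model takes no time and is no camera call; for the wrist camera it gives the pose at the moment of the call.
- sign_off(): hands the job in; it is judged then, once.
The state is a dict: "clock": time; "joints": joint angles; "qd": joint speeds; "effort": joint torques, N m; "eef_pos": TCP position; "eef_rot": TCP orientation; "wrist_force": force on the tool from outside, world axes, zero at the start; "moment": the same for the moment, N m; "finger_gap": finger opening in mm; "finger_force": force on a finger pad.
Only numpy, scipy, OpenCV 4.12 (cv2) and the standard library are available. Lean on these libraries where they do the work, as an engineer would, in place of code of your own. Each camera call takes 0.05 s, during which the arm holds its last target. There are 200 camera calls.

### The job

Put the long and the square refill cartridge upright into their own wells in the pulled-out drawer of the laundry dosing dispenser, each fully down in the well of its own outline, and only then push the drawer all the way in until its spring catch snaps over and holds it. Leave everything else on the counter where it stands, including the bigger spare cartridge, which fits neither well, and let go of everything at the end.

Things in the scene. Friction and masses are not known exactly. Their poses are not given: they have to be found in the camera images.
- dispenser: Laundry dosing dispenser fixed to the counter: grey painted hood 175 long, 136 wide, 106 high (roof underside at 100) with an open mouth. Origin: middle of the mouth at counter level; +x points into the hood, the way the drawer is pushed home; z up. On its +y side a dark block, 47 high, reaching 90 off the centre line, holds the spring catch. Two rails 10 high run 180 out along -x at y +-62.
- drawer (a joint): Slide of the drawer, in m: 0 fully pulled out, 0.170 fully home (a stop), along the dispenser's +x. About 1.5 N of friction. Near 0.151 the spring catch begins to resist, up to about 12 N; its crest is at 0.162; past it the catch itself draws the drawer on to the stop and holds it. Short of the crest the drawer is not caught and is pushed back a little.
- front_plate (a point): Middle of the outer face of the drawer's upright steel front plate (10 thick, 136 wide, from 12 to 112 above the counter, square to the slide); moves with the drawer. The point is 62 above the counter. Axes as the dispenser's: +x is the way to push, y lies along the plate. When home it lies 10 outside the hood's mouth; the plate is 6 higher than the hood.
- long_well (a point): Centre of the floor of the oblong well of the drawer: 50 along the point's x (the slide), 94 along its y, 40 deep, floor 8 above the counter, rim 48 above. It moves with the drawer; 45 behind the front plate's face. Axes as the dispenser's.
- square_well (a point): Centre of the floor of the square well of the drawer, 62 x 62, 40 deep, floor 8 above the counter, rim 48 above; 107 behind the front plate's face, so nearer the hood. It moves with the drawer. Axes as the dispenser's.
- long_cartridge: Loose upright black plastic refill cartridge, 46 (x) x 90 (y), body 50 high, about 250 g. On its top stands a grip rib 44 long (along x), 18 thick (along y), from 50 to 85 above its underside: pinch it across y. The lowest 6 mm are drawn in by 3 all round. Origin: centre of the underside, z up. Either way round fits (half a turn).
- square_cartridge: Loose upright black plastic refill cartridge, 58 x 58, body 50 high, about 220 g, with the same rib (44 along x, 18 thick along y, 50 to 85 above the underside) and drawn-in foot. Origin: centre of the underside, z up. Any of its four ways round fits the well; with the rib along the slide the fingers clear the front plate and the hood.
- spare_cartridge: Bystander: bigger black cartridge of the same make, 66 x 112, body 50 high, same rib, about 600 g; too big for either well. It may change places with the other two. Origin: centre of the underside. To be left alone.
- soap_bottle: Bystander: amber bottle, 64 across, 130 high. Origin: centre of the underside.
- mug: Bystander: white mug, 76 across, 85 high, handle on its +y side. Origin: centre of the underside.
- brush: Bystander: brush 150 long lying along its x. Origin: near the middle, on the counter.
- peg_jar: Bystander: glass jar with steel lid, 68 across, 95 high. Origin: centre of the underside.
- soap_dish: Bystander: blue dish 90 x 130 with a soap bar, 36 high. Origin: centre of the underside.
Mind the look-alikes: they are no part of the job. Leave any blue look-alike of the square_cartridge alone.

How it is judged:
By the outcome, as a careful person would: the job done as asked, in the order asked, and still so for the second after the job is handed in, with the robot touching nothing.
It also fails if it takes over 72 s, if anything falls off the work surface, if the arm or the gripper's body presses on something with over 40 N, if the wrist force passes 120 N, or if a joint passes its speed limit or range.

## Working session

There is one attempt and no reset: what is moved stays moved. The work goes in short steps, Python scripts to look and compute and a tool call to move; the robot and the scene stay as the last step left them, time stands still between calls to the robot, and variables do not carry over. Pictures are saved under pics/ and viewed, at most 12 in all, crops included, and the job is handed in when it is done.

Besides the shell and the picture viewer there is one more tool, called after "Call:" by a JSON object that holds its "method" and its "body". carry_out: Moves the arm, as the interface text tells. Its arguments: {"type":"object","properties":{"slide":{"type":"array","items":{"type":"array","items":{"type":"number","minimum":-1,"maximum":1}}},"dr":{"type":"array","items":{"type":"array","items":{"type":"number","minimum":-1,"maximum":1}}},"gripper":{"type":"array","items":{"type":"number"}},"newtons":{"type":"number"}},"required":["slide","dr","gripper"]}

```bash
mkdir -p pics
python3 - <<'E'
from cell import *
import cv2
for n in("scene","side"):
    cv2.imwrite(f"pics/{n}0.png",camera(n)[:,:,::-1]); m=camera_model(n); print(n,m)
print(read_state())
E
```

```text
scene {'vfov': 50.374993821543995, 'cx': 315.693860536914, 'cy': 194.61492945276976, 'k1': 0.03275794036063789, 'R': array([[ 0.57631295,  0.81696445,  0.02079572],
       [ 0.51088017, -0.34029643, -0.78943004],
       [-0.63785957,  0.46558288, -0.61348818]]), 't': array([-273.31238297, -241.44550899, 1595.33760472])}
side {'vfov': 48.04585064010141, 'cx': 323.81580191631906, 'cy': 202.5984391516294, 'k1': -0.07713956331497165, 'R': array([[ 0.99780302, -0.06584977,  0.00727582],
       [-0.03816381, -0.66108136, -0.74934302],
       [ 0.05415397,  0.74741906, -0.66214206]]), 't': array([-574.00988945,   32.7069825 , 1104.62799469])}
{'clock': 0.1, 'joints': array([ 1.13138177e+00,  3.00429388e-01,  1.52152238e+00,  1.57433136e-05,
        1.32070841e+00, -6.66037542e-02]), 'qd': array([-0.00201272, -0.00175895, -0.00131356, -0.0010521 ,  0.00095673,
       -0.00268719]), 'effort': array([-7.93177260e-04, -5.32644510e+01, -3.53286624e+01,  7.09374086e-02,
        2.34804559e-02,  7.41341069e-06]), 'eef_pos': array([200.27306637, 512.09443704, 302.13399081]), 'eef_rot': array([-3.14052851e+00, -8.62639303e-05,  2.76877790e+00]), 'wrist_force': array([-0.29278941,  0.73795685, -0.38301925]), 'moment': array([ 0.05727949, -0.03604244, -0.01586774]), 'finger_force': 0.0, 'finger_gap': 94.14699570029897}
```

View pics/scene0.png

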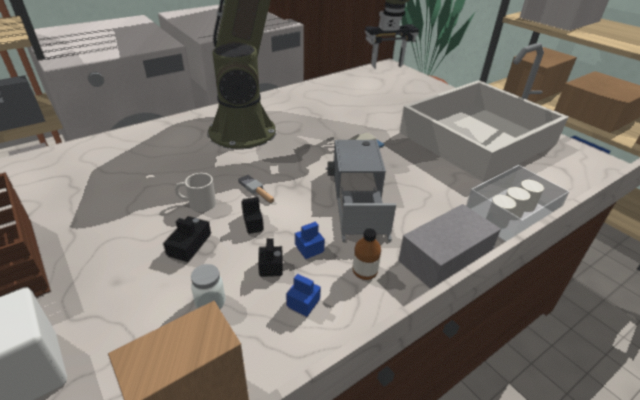

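View pics/side0.png

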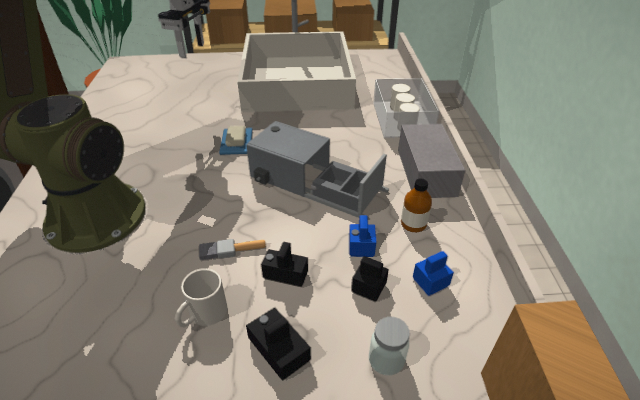

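Side view: long cartridge near (285,265), square near (370,280), spare near (278,342), and the drawer's front plate near (372,185). The two blue ones are look-alikes. I'll enlarge the side view to pick corners.

```bash
cat > h.py <<'E'
from cell import *
import cv2, numpy as np
def K(m):
    f=200/np.tan(np.radians(m["vfov"]/2)); return np.array([[f,0,m["cx"]],[0,f,m["cy"]],[0,0,1.]]), np.array([m["k1"],0,0,0,0.])
def ray(m,px,z):
    k,d=K(m); u=cv2.undistortPoints(np.array(px,float).reshape(-1,1,2),k,d).reshape(-1,2)
    R,t=np.array(m["R"]),np.array(m["t"]); c=-R.T@t
    v=np.c_[u,np.ones(len(u))]@R; z=np.broadcast_to(z,len(u))
    return c+v*((z-c[2])/v[:,2])[:,None]
def proj(m,X):
    k,d=K(m); return cv2.projectPoints(np.array(X,float).reshape(-1,3),cv2.Rodrigues(np.array(m["R"]))[0],np.array(m["t"],float),k,d)[0].reshape(-1,2)
E
python3 - <<'E'
import cv2
i=cv2.imread("pics/side0.png")[112:312,230:450]
cv2.imwrite("pics/c0.png",cv2.resize(i,None,fx=3,fy=3,interpolation=cv2.INTER_CUBIC)[:600])
E
```

```text
(no output)
```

View pics/c0.png

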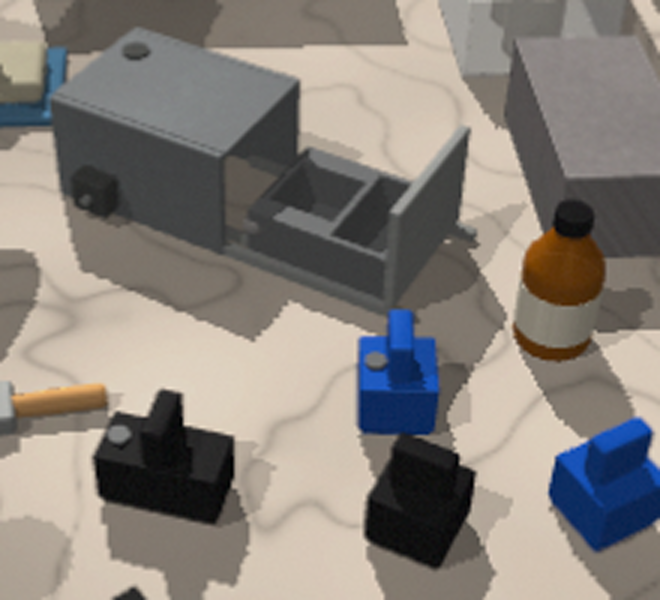

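The crop shows the hood roof corners at (54,97), (136,28), (299,80) and (222,155), the plate top from (393,212) to (468,128), and the long and square cartridges with ribs visible.

Run:
```python
from h import *
np.set_printoptions(precision=1,suppress=True)
m=camera_model("side")
def p(n,l,z):
    a=ray(m,np.array(l)/3.+[230-.33,112-.33],z)[:,:2]; print(n,a.tolist() and a.round(1).tolist(), "len",np.linalg.norm(np.diff(a,axis=0),axis=1).round(0),"ang",np.degrees(np.arctan2(*np.diff(a,axis=0).T[::-1])).round(1),"mean",a.mean(0))
p("hood",[(54,97),(136,28),(299,80),(222,155)],106)
p("plate",[(393,212),(468,128)],112)
p("rim",[(247,213),(312,150)],48)
p("long",[(96,458),(218,485),(234,435),(113,410)],50)
p("longrib",[(171,393),(156,437)],85)
p("sqrib",[(398,437),(458,458)],85)
p("sq",[(370,492),(438,528),(472,487)],50)
```

```text
hood [[386.0, 136.5], [454.8, 246.2], [599.0, 150.7], [528.1, 44.0]] len [129. 173. 128.] ang [  57.9  -33.5 -123.6] mean [491.9 144.3]
plate [[656.5, -44.8], [733.2, 62.3]] len [132.] ang [54.4] mean [694.9   8.8]
rim [[547.7, 39.5], [609.6, 125.5]] len [106.] ang [54.2] mean [578.6  82.5]
long [[431.1, -225.5], [514.4, -254.2], [527.0, -209.8], [441.6, -181.0]] len [88. 46. 90.] ang [-19.   74.2 161.4] mean [ 478.5 -217.6]
longrib [[484.6, -200.0], [474.4, -239.7]] len [41.] ang [-104.4] mean [ 479.5 -219.8]
sqrib [[635.5, -249.3], [672.6, -270.0]] len [42.] ang [-29.2] mean [ 654.  -259.6]
sq [[616.5, -266.4], [657.8, -299.5], [686.1, -266.5]] len [53. 43.] ang [-38.6  49.4] mean [ 653.5 -277.5]
```

Call:
{"method": "carry_out", "body": {"slide": [[0.8,-0.86,0.2],[0.8,-0.86,0.2],[0.8,-0.86,0.2],[0.8,-0.86,0.2],[0.8,-0.86,0.2],[0.8,-0.86,0.2],[0.8,-0.86,0.2],[0.8,-0.86,0.2],[0.8,-0.86,0.2],[0.8,-0.86,0.2]], "dr": [[0,0,-0.0168],[0,0,-0.0168],[0,0,-0.0168],[0,0,-0.0168],[0,0,-0.0168],[0,0,-0.0168],[0,0,-0.0168],[0,0,-0.0168],[0,0,-0.0168],[0,0,-0.0168]], "gripper": [50,50,50,50,50,50,50,50,50,50]}}

```text
clock: 0.93
eef_pos: [400.1, 297.4, 352.2]
eef_rot: [-3.141, -0.001, 2.662]
wrist_force: [0.9, 1.1, -0.1]
finger_gap: 47.3
finger_force: 0.0
```

Call:
{"method": "carry_out", "body": {"slide": [[0.8,-0.86,0.2],[0.8,-0.86,0.2],[0.8,-0.86,0.2],[0.8,-0.86,0.2],[0.8,-0.86,0.2],[0.8,-0.86,0.2],[0.8,-0.86,0.2],[0.8,-0.86,0.2],[0.8,-0.86,0.2],[0.8,-0.86,0.2]], "dr": [[0,0,-0.0168],[0,0,-0.0168],[0,0,-0.0168],[0,0,-0.0168],[0,0,-0.0168],[0,0,-0.0168],[0,0,-0.0168],[0,0,-0.0168],[0,0,-0.0168],[0,0,-0.0168]], "gripper": [50,50,50,50,50,50,50,50,50,50]}}

```text
clock: 1.77
eef_pos: [599.9, 83.9, 401.8]
eef_rot: [-3.141, -0.001, 2.559]
wrist_force: [0.2, 0.0, 0.0]
finger_gap: 46.8
finger_force: 0.0
```

Run:
```python
from h import *
np.set_printoptions(precision=2,suppress=True)
s=read_state();print(s["clock"],s["eef_pos"],s["eef_rot"],s["joints"],s["finger_gap"])
m=camera_model("wrist");i=camera("wrist");cv2.imwrite("pics/w0.png",i[:,:,::-1])
print(m, -m["R"].T@m["t"])
a=np.radians(-33.5);o=np.array([np.cos(a),np.sin(a)]);mo=np.array([563.5,97.4])
for d in(180,135,73): print(proj(m,np.r_[mo+o*d,112 if d==180 else 8]))
np.savez("w0.npz",R=m["R"],t=m["t"])
```

```text
1.7667 [599.89  83.87 401.83] [-3.14 -0.    2.56] [ 0.08  0.38  1.19  0.    1.57 -0.91] 46.84343384235624
{'vfov': 64.25293586323428, 'cx': 323.36210178073696, 'cy': 192.94192833752388, 'k1': -0.04290482343419937, 'R': array([[ 0.55,  0.83, -0.  ],
       [ 0.8 , -0.53,  0.28],
       [ 0.23, -0.16, -0.96]]), 't': array([-399.76, -493.54,  362.06])} [532.03 128.9  484.57]
[[316.92 276.75]]
[[318.17 217.21]]
[[318.04 179.39]]
```

View pics/w0.png

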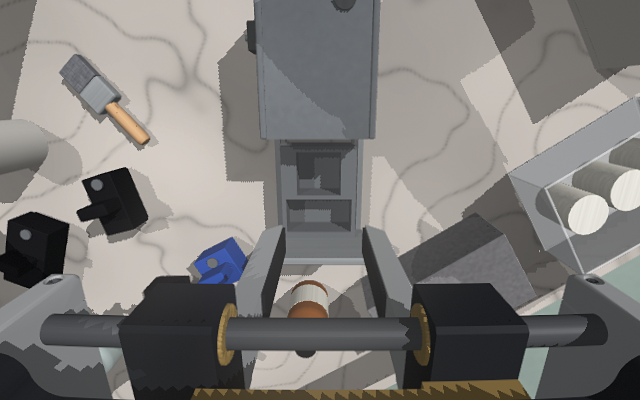

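The wrist view shows the drawer straight below the hood: square well near (320,170), long well near (320,212), plate edge near row 262. I'll enlarge it.

Run:
```python
import cv2
i=cv2.imread("pics/w0.png")[125:270,235:405]
cv2.imwrite("pics/c1.png",cv2.resize(i,None,fx=4,fy=4,interpolation=cv2.INTER_CUBIC))
```

```text
(no output)
```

View pics/c1.png

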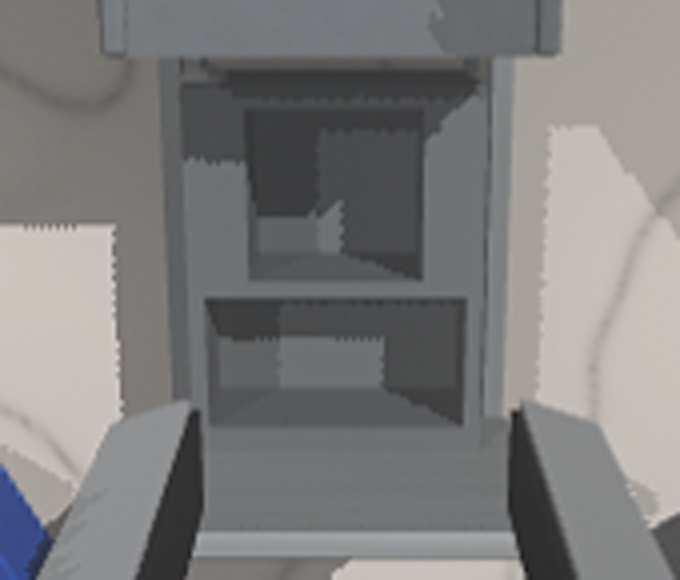

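Rim corners in the crop: square well (247,108) to (424,280), long well (206,297) to (465,427). Plate top spans rows 532 to 557.

Run:
```python
from h import *
np.set_printoptions(precision=1,suppress=True)
m=camera_model("wrist");w=np.load("w0.npz");m["R"],m["t"]=w["R"],w["t"]
def p(n,l,z):
    a=ray(m,np.array(l)/4.+[235-.4,125-.4],z)[:,:2]; print(n,a.round(1).tolist(), "len",np.linalg.norm(np.diff(a,axis=0),axis=1).round(1),"ang",np.degrees(np.arctan2(*np.diff(a,axis=0).T[::-1])).round(1),"mean",a.mean(0))
p("sq",[(247,108),(424,108),(424,280),(250,280)],48)
p("long",[(206,297),(467,297),(463,427),(209,427)],48)
p("plate out/in",[(330,557),(330,532)],112)
p("mouth",[(104,54),(559,54)],106)
s=camera_model("side")
print(ray(s,[[230+560/3,112+352/3]],0)) # bottle front base
```

```text
sq [[567.4, 60.0], [601.0, 110.9], [653.0, 77.6], [618.8, 25.7]] len [60.9 61.7 62.2] ang [  56.6  -32.6 -123.4] mean [610.   68.6]
long [[615.3, 8.9], [666.8, 87.1], [708.8, 59.2], [657.0, -19.3]] len [93.7 50.4 94. ] ang [  56.6  -33.7 -123.4] mean [662.  34.]
plate out/in [[697.9, 8.9], [690.3, 13.9]] len [9.1] ang [146.2] mean [694.1  11.4]
mouth [[526.2, 43.0], [600.2, 155.2]] len [134.4] ang [56.6] mean [563.2  99.1]
[[793.3 -93.8   0. ]]
```

Call:
{"method": "carry_out", "body": {"slide": [[-0.24,-0.606,-0.2],[-0.24,-0.606,-0.2],[-0.24,-0.606,-0.2],[-0.24,-0.606,-0.2],[-0.24,-0.606,-0.2],[-0.24,-0.606,-0.2],[-0.24,-0.606,-0.2]], "dr": [[0,0,-0.1],[0,0,-0.1],[0,0,-0.1],[0,0,-0.1],[0,0,-0.1],[0,0,-0.1],[0,0,-0.1]], "gripper": [50,50,50,50,50,50,50]}}

```text
clock: 2.4
eef_pos: [540.1, -67.8, 353.1]
eef_rot: [3.141, 0.0, 1.934]
wrist_force: [-0.0, 0.5, 0.1]
finger_gap: 47.5
finger_force: 0.0
```

Call:
{"method": "carry_out", "body": {"slide": [[-0.24,-0.606,-0.2],[-0.24,-0.606,-0.2],[-0.24,-0.606,-0.2],[-0.24,-0.606,-0.2],[-0.24,-0.606,-0.2],[-0.24,-0.606,-0.2],[-0.24,-0.606,-0.2]], "dr": [[0,0,-0.1],[0,0,-0.1],[0,0,-0.1],[0,0,-0.1],[0,0,-0.1],[0,0,-0.1],[0,0,-0.1]], "gripper": [50,50,50,50,50,50,50]}}

```text
clock: 2.98
eef_pos: [481.1, -219.4, 303.1]
eef_rot: [3.141, -0.0, 1.309]
wrist_force: [0.5, 0.2, 0.2]
finger_gap: 47.0
finger_force: 0.0
```

Run:
```python
from h import *
np.set_printoptions(precision=3,suppress=True)
s=read_state();print(s["clock"],s["eef_pos"],s["eef_rot"],s["joints"])
m=camera_model("wrist");i=camera("wrist")[:,:,::-1]
np.savez("w1.npz",R=m["R"],t=m["t"])
print(proj(m,[[479,-219,85],[654,-262,85]]))
cv2.imwrite("pics/w1.png",cv2.resize(np.clip(i[0:290,190:590]*2.0,0,255),None,fx=2,fy=2))
```

```text
2.9833 [ 481.124 -219.38   303.122] [ 3.141 -0.     1.309] [-0.497  0.252  1.581  0.     1.308 -0.235]
[[320.856 187.049]
 [502.978 183.325]][ WARN:0@0.478] global loadsave.cpp:1063 imwrite_ Unsupported depth image for selected encoder is fallbacked to CV_8U.
```

View pics/w1.png

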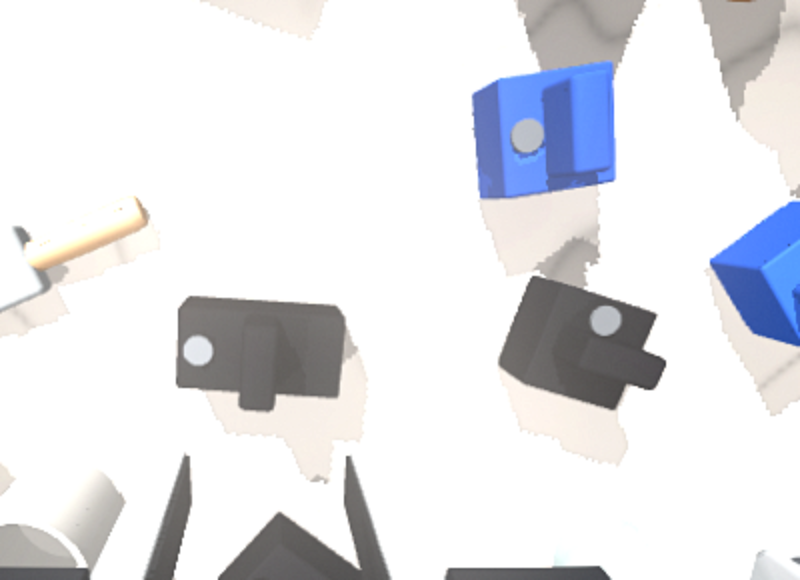

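The enhanced picture shows the long cartridge's near top edge from (178,386) to (338,396) and its rib end at (240..273,409). The square one has corners (655,315) and (615,408), with its rib end at (664,363)–(656,389).

Run:
```python
from h import *
m=camera_model("wrist");w=np.load("w1.npz");m["R"],m["t"]=w["R"],w["t"]
def p(n,l,z):
    a=ray(m,np.array(l)/2.+[190,0],z)[:,:2]; d=np.diff(a,axis=0)[0]; print(n,a.round(1).tolist(),"len",np.linalg.norm(d).round(1),"ang",np.degrees(np.arctan2(d[1],d[0])).round(1),"mid",a.mean(0).round(1))
    return a.mean(0),d/np.linalg.norm(d)
for n,l,z,h in(("long edge",[(178,386),(338,396)],50,23),("long rib end",[(240,409),(273,410)],85,22),("sq right edge",[(655,315),(615,408)],50,29),("sq rib end",[(664,363),(656,389)],85,22)):
    c,d=p(n,l,z); print("   centres",(c+h*np.array([-d[1],d[0]])).round(1),(c-h*np.array([-d[1],d[0]])).round(1))
p("sq lower edge",[(525,378),(615,408)],50)
s=camera_model("side"); print("spare",ray(s,[[268,320]],85))
```

```text
long edge [[430.0, -222.7], [513.7, -251.2]] len 88.3 ang -18.8 mid [ 471.8 -237. ]
   centres [ 479.2 -215.2] [ 464.4 -258.7]
long rib end [[463.9, -233.6], [479.6, -238.3]] len 16.4 ang -16.9 mid [ 471.7 -235.9]
   centres [ 478.1 -214.9] [ 465.3 -257. ]
sq right edge [[690.4, -251.3], [663.0, -298.7]] len 54.8 ang -120.0 mid [ 676.7 -275. ]
   centres [ 701.8 -289.5] [ 651.6 -260.5]
sq rib end [[673.0, -265.1], [667.8, -277.7]] len 13.6 ang -112.5 mid [ 670.4 -271.4]
   centres [ 690.7 -279.8] [ 650.1 -263. ]
sq lower edge [[615.8, -267.9], [663.0, -298.7]] len 56.3 ang -33.1 mid [ 639.4 -283.3]
spare [[ 450.75377139 -385.48051194   85.        ]]
```

Call:
{"method": "carry_out", "body": {"slide": [[-0.008,0.014,-0.15],[-0.008,0.014,-0.3],[-0.008,0.014,-0.45],[-0.008,0.014,-0.55],[-0.008,0.014,-0.61],[-0.008,0.014,-0.61],[-0.008,0.014,-0.61]], "dr": [[0,0,-0.0097],[0,0,-0.0097],[0,0,-0.0097],[0,0,-0.0097],[0,0,-0.0097],[0,0,-0.0097],[0,0,-0.0097]], "gripper": [50,50,50,50,50,50,50], "newtons": 30}}

```text
clock: 3.62
eef_pos: [479.3, -215.6, 150.2]
eef_rot: [3.142, -0.0, 1.248]
wrist_force: [-0.6, 0.5, 0.4]
finger_gap: 47.3
finger_force: 0.0
```

Call:
{"method": "carry_out", "body": {"slide": [[0,0,0],[0,0,0],[0,0,0],[0,0,0],[0,0,0],[0,0,0],[0,0,0],[0,0,0]], "dr": [[0,0,0],[0,0,0],[0,0,0],[0,0,0],[0,0,0],[0,0,0],[0,0,0],[0,0,0]], "gripper": [0,0,0,0,0,0,0,0], "newtons": 30}}

```text
clock: 4.28
eef_pos: [478.4, -217.3, 150.4]
eef_rot: [3.141, -0.0, 1.24]
wrist_force: [-0.5, 2.2, 3.9]
finger_gap: 17.5
finger_force: 30.0
```

Call:
{"method": "carry_out", "body": {"slide": [[0,0,0.1],[0,0,0.25],[0,0,0.4],[0,0,0.52],[0.1,0.15,0.52],[0.2,0.28,0.52],[0.3,0.42,0.52],[0.366,0.5,0.52],[0.366,0.5,0.52]], "dr": [[0,0,0],[0,0,0],[0,0,0],[0,0,0.0],[0,0,0.02],[0,0,0.04],[0,0,0.06],[0,0,0.08],[0,0,0.09]], "gripper": [0,0,0,0,0,0,0,0,0]}}

```text
clock: 5.03
eef_pos: [571.9, -88.3, 279.5]
eef_rot: [3.142, -0.001, 1.817]
wrist_force: [-0.5, 0.5, -1.4]
finger_gap: 17.5
finger_force: 30.0
```

Call:
{"method": "carry_out", "body": {"slide": [[0.1,0.14,0],[0.2,0.28,0],[0.28,0.4,0],[0.368,0.504,0],[0.368,0.504,0],[0.368,0.504,0],[0.368,0.504,0],[0.368,0.504,0],[0.368,0.504,0]], "dr": [[0,0,0.02],[0,0,0.04],[0,0,0.06],[0,0,0.08],[0,0,0.1],[0,0,0.1199],[0,0,0.1199],[0,0,0.1199],[0,0,0.1199]], "gripper": [0,0,0,0,0,0,0,0,0]}}

```text
clock: 5.78
eef_pos: [661.7, 33.3, 280.0]
eef_rot: [-3.141, -0.0, 2.554]
wrist_force: [-0.9, 0.2, -1.2]
finger_gap: 18.2
finger_force: 30.0
```

Run:
```python
from h import *
np.set_printoptions(precision=3,suppress=True)
s=read_state();print(s["clock"],s["eef_pos"],s["eef_rot"],s["joints"])
m=camera_model("wrist");i=camera("wrist")[:,:,::-1]
np.savez("w2.npz",R=m["R"],t=m["t"])
cv2.imwrite("pics/w2.png",cv2.resize(np.clip(i[60:340,150:490]*1.8,0,255).astype("u1"),None,fx=2,fy=2))
```

```text
5.7833 [661.711  33.317 280.017] [-3.141 -0.     2.554] [-0.005  0.572  1.188 -0.     1.382 -0.988]
```

View pics/w2.png

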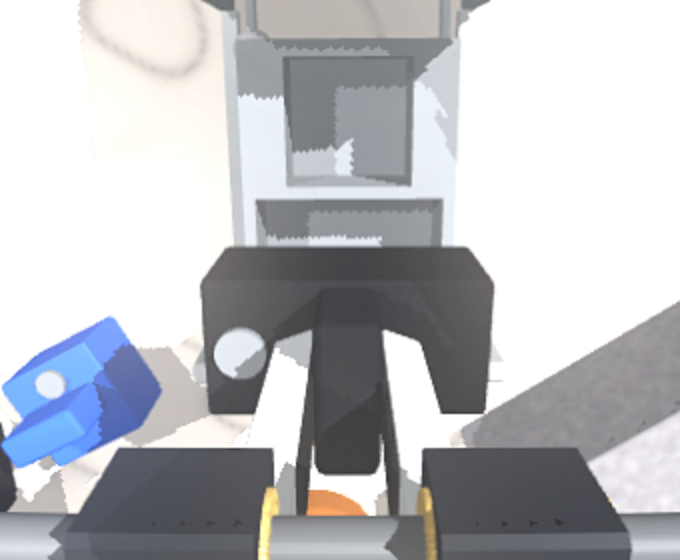

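The long cartridge is held centrally and straight, with its top corners at (203,285), (493,285), (486,413) and (208,411). The square well is visible at (284..413, 57..185).

Run:
```python
from h import *
m=camera_model("wrist");w=np.load("w2.npz");m["R"],m["t"]=w["R"],w["t"]
a=np.radians(-33.4);B=np.array([[np.cos(a),np.sin(a)],[-np.sin(a),np.cos(a)]]) # rows: out, left
def p(n,l,z):
    q=ray(m,np.array(l)/2.+[149.75,59.75],z)[:,:2]; d=np.diff(q,axis=0); print(n,"mean",q.mean(0).round(1),"len",np.linalg.norm(d,axis=1).round(1),"ang",np.degrees(np.arctan2(d[:,1],d[:,0])).round(1)); return q
p("cart",[(203,285),(493,285),(486,413),(208,411)],180)
q=p("cart lower edge",[(208,411),(486,413)],180); print(" centre",(q.mean(0)-23*B[0]).round(1))
q=p("sq",[(284,57),(413,57),(411,185),(287,184)],48); print(" long from sq",(q.mean(0)+62*B[0]).round(1))
q=p("longfar",[(257,200),(441,199)],48); print(" long",(q.mean(0)+25*B[0]).round(1))
```

```text
cart mean [660.9  33.9] len [87.6 43.3 89.4] ang [  56.3  -32.9 -124.1]
cart lower edge mean [678.7  21.8] len [89.4] ang [55.9]
 centre [659.5  34.5]
sq mean [610.   68.3] len [60.9 60.8 61.6] ang [  56.3  -33.1 -124.1]
 long from sq [661.8  34.2]
longfar mean [641.5  47.5] len [92.] ang [56.6]
 long [662.4  33.7]
```

Call:
{"method": "carry_out", "body": {"slide": [[0.006,0,-0.1],[0.006,0,-0.2],[0.006,0,-0.28],[0.006,0,-0.31],[0.006,0,-0.33],[0.006,0,-0.35],[0.006,0,-0.37],[0.006,0,-0.37]], "dr": [[0,0,0],[0,0,0],[0,0,0],[0,0,0],[0,0,0],[0,0,0],[0,0,0],[0,0,0]], "gripper": [0,0,0,0,0,0,0,0]}}

```text
clock: 6.5
eef_pos: [663.3, 33.7, 187.6]
eef_rot: [3.141, 0.0, 2.558]
wrist_force: [0.2, -0.1, -2.5]
finger_gap: 17.6
finger_force: 30.0
```

Entered freely (the underside is at about 37 mm, below the rim); continuing down.

Call:
{"method": "carry_out", "body": {"slide": [[0,0,-0.02],[0,0,-0.04],[0,0,-0.06],[0,0,-0.08],[0,0,-0.1],[0,0,-0.11],[0,0,-0.118],[0,0,-0.118]], "dr": [[0,0,0],[0,0,0],[0,0,0],[0,0,0],[0,0,0],[0,0,0],[0,0,0],[0,0,0]], "gripper": [0,0,0,0,0,0,0,0]}}

```text
clock: 7.17
eef_pos: [663.5, 33.6, 158.4]
eef_rot: [3.141, 0.001, 2.559]
wrist_force: [0.3, 0.3, -1.4]
finger_gap: 17.6
finger_force: 30.0
```

Call:
{"method": "carry_out", "body": {"slide": [[0,0,0],[0,0,0],[0,0,0],[0,0,0],[0,0,0.1],[0,0,0.2],[0,0,0.35],[0,0,0.44],[0,0,0.44]], "dr": [[0,0,0],[0,0,0],[0,0,0],[0,0,0],[0,0,0],[0,0,0],[0,0,0],[0,0,0],[0,0,0]], "gripper": [45,45,45,45,45,45,45,45,45]}}

```text
clock: 7.92
eef_pos: [664.3, 33.8, 274.3]
eef_rot: [3.137, 0.007, 2.559]
wrist_force: [0.5, 0.4, -0.3]
finger_gap: 42.2
finger_force: 0.0
```

Call:
{"method": "carry_out", "body": {"slide": [[-0.02,-0.16,0],[-0.02,-0.32,0],[-0.05,-0.48,0],[-0.05,-0.64,0],[-0.05,-0.8,0],[-0.05,-0.96,0],[-0.05,-1,0],[-0.05,-1,0]], "dr": [[0,0,0.0067],[0,0,0.0067],[0,0,0.0067],[0,0,0.0067],[0,0,0.0067],[0,0,0.0067],[0,0,0.0067],[0,0,0.0067]], "gripper": [45,45,45,45,45,45,45,45]}}

```text
clock: 8.58
eef_pos: [650.2, -219.1, 267.1]
eef_rot: [-3.141, -0.001, 2.597]
wrist_force: [-0.0, 1.1, -0.0]
finger_gap: 42.1
finger_force: 0.0
```

Run:
```python
from h import *
np.set_printoptions(precision=3,suppress=True)
s=read_state();print(s["clock"],s["eef_pos"],s["eef_rot"],s["joints"],s["wrist_force"])
m=camera_model("wrist");i=camera("wrist")[:,:,::-1]
np.savez("w3.npz",R=m["R"],t=m["t"])
j=camera("side")[:,:,::-1]
a=cv2.resize(np.clip(i*1.8,0,255).astype("u1")[:,40:440],None,fx=1,fy=1)
b=cv2.resize(np.clip(j[130:270,240:440]*1.6,0,255).astype("u1"),(400,280))
cv2.imwrite("pics/w3.png",np.hstack([a,np.vstack([b,np.zeros((120,400,3),"u1")])]))
```

```text
8.5833 [ 650.232 -219.085  267.104] [-3.141 -0.001  2.597] [-0.378  0.638  1.115 -0.     1.389 -1.405] [-0.004  1.074 -0.023]
```

View pics/w3.png

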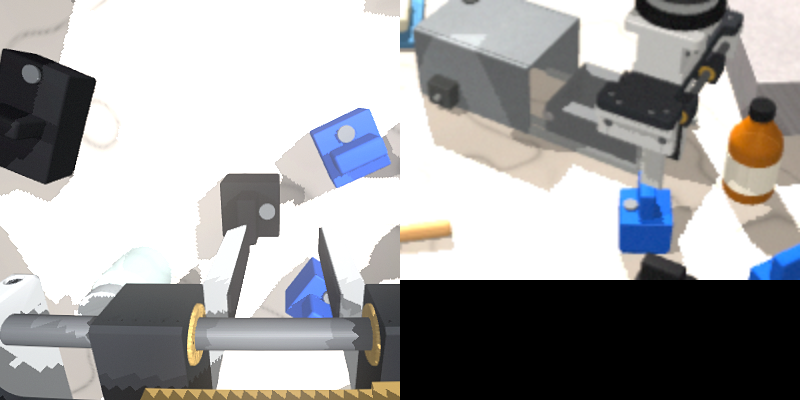

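The square cartridge is at (222..279, 175..237), nearly aligned with the tool. The gripper hides the drawer in the side view.

Run:
```python
from h import *
m=camera_model("wrist");w=np.load("w3.npz");m["R"],m["t"]=w["R"],w["t"]
q=ray(m,np.array([(222,236.5),(279.5,237.5),(279.5,181)])+[40,0],50)[:,:2];d=np.diff(q,axis=0)
print(q.round(1),np.linalg.norm(d,axis=1),np.degrees(np.arctan2(d[:,1],d[:,0])))
u=d[0]/np.linalg.norm(d[0]);print((q[:2].mean(0)+29*np.array([-u[1],u[0]])).round(1))
```

```text
[[ 662.1 -300.1]
 [ 693.4 -250.3]
 [ 642.7 -219.2]] [58.87735611 59.51696127] [ 57.81078009 148.5802091 ]
[ 653.2 -259.7]
```

Call:
{"method": "carry_out", "body": {"slide": [[0.009,-0.12,0],[0.009,-0.166,-0.1],[0.009,-0.166,-0.22],[0.009,-0.166,-0.34],[0.009,-0.166,-0.42],[0.009,-0.166,-0.465],[0.009,-0.166,-0.465],[0.009,-0.166,-0.465]], "dr": [[0,0,-0.001],[0,0,-0.001],[0,0,-0.001],[0,0,-0.001],[0,0,-0.001],[0,0,-0.001],[0,0,-0.001],[0,0,-0.001]], "gripper": [45,45,45,45,45,45,45,45]}}

```text
clock: 9.35
eef_pos: [653.7, -256.6, 152.8]
eef_rot: [3.141, 0.001, 2.596]
wrist_force: [-0.9, 0.8, -0.3]
finger_gap: 42.2
finger_force: 0.0
```

Call:
{"method": "carry_out", "body": {"slide": [[0,0,0],[0,0,0],[0,0,0],[0,0,0],[0,0,0],[0,0,0],[0,0,0],[0,0,0]], "dr": [[0,0,0],[0,0,0],[0,0,0],[0,0,0],[0,0,0],[0,0,0],[0,0,0],[0,0,0]], "gripper": [0,0,0,0,0,0,0,0], "newtons": 30}}

```text
clock: 10.02
eef_pos: [653.1, -257.9, 152.3]
eef_rot: [3.142, 0.0, 2.595]
wrist_force: [-1.9, -0.5, 4.7]
finger_gap: 17.9
finger_force: 30.0
```

Call:
{"method": "carry_out", "body": {"slide": [[0,0,0.1],[0,0,0.25],[0,0,0.4],[0,0,0.52],[-0.02,0.15,0.52],[-0.04,0.3,0.52],[-0.06,0.45,0.52],[-0.08,0.6,0.52],[-0.08,0.6,0.52]], "dr": [[0,0,0],[0,0,0],[0,0,0],[0,0,0.0],[0,0,-0.005],[0,0,-0.005],[0,0,-0.005],[0,0,-0.005],[0,0,-0.005]], "gripper": [0,0,0,0,0,0,0,0,0]}}

```text
clock: 10.77
eef_pos: [632.5, -101.9, 281.9]
eef_rot: [3.141, -0.001, 2.568]
wrist_force: [0.6, -0.3, -2.2]
finger_gap: 17.8
finger_force: 30.0
```

Call:
{"method": "carry_out", "body": {"slide": [[-0.02,0.15,0],[-0.04,0.3,0],[-0.06,0.45,0],[-0.08,0.6,0],[-0.092,0.704,0],[-0.092,0.704,0],[-0.092,0.704,0],[-0.092,0.704,0]], "dr": [[0,0,0],[0,0,0],[0,0,0],[0,0,0],[0,0,0],[0,0,0],[0,0,0],[0,0,0]], "gripper": [0,0,0,0,0,0,0,0]}}

```text
clock: 11.43
eef_pos: [610.1, 67.7, 281.7]
eef_rot: [-3.141, -0.0, 2.563]
wrist_force: [0.2, 0.2, -1.3]
finger_gap: 17.9
finger_force: 30.0
```

Run:
```python
from h import *
np.set_printoptions(precision=3,suppress=True)
s=read_state();print(s["clock"],s["eef_pos"],s["eef_rot"],s["joints"],s["wrist_force"])
m=camera_model("wrist");i=camera("wrist")[:,:,::-1]
np.savez("w4.npz",R=m["R"],t=m["t"])
j=camera("side")[:,:,::-1]
a=np.clip(cv2.resize(i[60:310,220:420],None,fx=2,fy=2)*1.8,0,255).astype("u1")
b=np.clip(cv2.resize(j[120:245,280:380],(400,500))*1.6,0,255).astype("u1")
cv2.imwrite("pics/w4.png",np.hstack([a,b]))
```

```text
11.4333 [610.123  67.742 281.65 ] [-3.141 -0.     2.563] [ 0.051  0.459  1.352 -0.     1.331 -0.941] [ 0.208  0.226 -1.317]
```

View pics/w4.png

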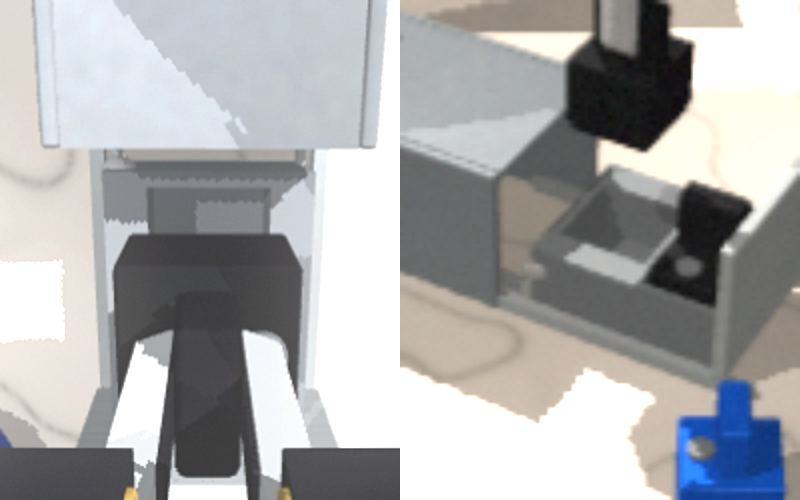

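The long cartridge sits fully down in its well (side crop). In the wrist crop the held square one's far top edge is (115,269)–(300,268), and the well's far rim is (149..270,187).

Run:
```python
from h import *
m=camera_model("wrist");w=np.load("w4.npz");m["R"],m["t"]=w["R"],w["t"]
def p(n,l,z,h):
    q=ray(m,np.array(l)/2.+[219.75,59.75],z)[:,:2];d=q[1]-q[0];u=d/np.linalg.norm(d)
    print(n,np.linalg.norm(d).round(1),np.degrees(np.arctan2(u[1],u[0])).round(1),(q.mean(0)+h*np.array([u[1],-u[0]])).round(1))
p("cart top",[(114,270),(300,269)],179.4,29)
p("cart foot",[(130,236),(283,235)],135.5,29)
p("well",[(149,187),(270.5,187)],48,31)
```

```text
cart top 56.4 57.2 [612.1  66.5]
cart foot 56.5 57.2 [611.9  66.3]
well 60.7 56.8 [610.9  68.4]
```

Call:
{"method": "carry_out", "body": {"slide": [[-0.006,0.007,-0.1],[-0.006,0.007,-0.2],[-0.006,0.007,-0.28],[-0.006,0.007,-0.31],[-0.006,0.007,-0.33],[-0.006,0.007,-0.35],[-0.006,0.007,-0.37],[-0.006,0.007,-0.37]], "dr": [[0,0,0],[0,0,0],[0,0,0],[0,0,0],[0,0,0],[0,0,0],[0,0,0],[0,0,0]], "gripper": [0,0,0,0,0,0,0,0]}}

```text
clock: 12.2
eef_pos: [608.6, 69.8, 189.3]
eef_rot: [3.142, 0.0, 2.563]
wrist_force: [-1.2, 0.1, -2.7]
finger_gap: 18.0
finger_force: 30.0
```

Call:
{"method": "carry_out", "body": {"slide": [[0,0,-0.02],[0,0,-0.04],[0,0,-0.06],[0,0,-0.08],[0,0,-0.1],[0,0,-0.11],[0,0,-0.116],[0,0,-0.116]], "dr": [[0,0,0],[0,0,0],[0,0,0],[0,0,0],[0,0,0],[0,0,0],[0,0,0],[0,0,0]], "gripper": [0,0,0,0,0,0,0,0]}}

```text
clock: 12.87
eef_pos: [608.6, 69.9, 160.4]
eef_rot: [-3.142, 0.0, 2.563]
wrist_force: [1.3, -1.2, -2.2]
finger_gap: 18.1
finger_force: 30.0
```

Call:
{"method": "carry_out", "body": {"slide": [[0,0,0],[0,0,0],[0,0,0],[0,0,0],[0,0,0.1],[0,0,0.2],[0,0,0.32],[0,0,0.44],[0,0,0.44]], "dr": [[0,0,0],[0,0,0],[0,0,0],[0,0,0],[0,0,0],[0,0,0],[0,0,0],[0,0,0],[0,0,0]], "gripper": [45,45,45,45,45,45,45,45,45]}}

```text
clock: 13.62
eef_pos: [609.7, 70.1, 276.9]
eef_rot: [3.136, 0.007, 2.563]
wrist_force: [0.9, -0.2, -0.4]
finger_gap: 41.9
finger_force: 0.0
```

Call:
{"method": "carry_out", "body": {"slide": [[0.12,-0.08,0],[0.24,-0.16,0],[0.36,-0.24,0],[0.47,-0.315,0],[0.47,-0.315,0],[0.47,-0.315,0],[0.47,-0.315,0]], "dr": [[0,0,0],[0,0,0],[0,0,0],[0,0,0],[0,0,0],[0,0,0],[0,0,0]], "gripper": [0,0,0,0,0,0,0]}}

```text
clock: 14.2
eef_pos: [725.7, -8.4, 269.8]
eef_rot: [-3.141, -0.001, 2.564]
wrist_force: [0.4, -0.3, -0.6]
finger_gap: 0.8
finger_force: 0.0
```

Run:
```python
from h import *
np.set_printoptions(precision=3,suppress=True)
s=read_state();print(s["clock"],s["eef_pos"],s["eef_rot"],s["joints"],s["wrist_force"],s["finger_gap"])
m=camera_model("wrist");i=camera("wrist")[:,:,::-1]
j=camera("side")[:,:,::-1]
a=np.clip(cv2.resize(i[40:290,220:420],None,fx=2,fy=2)*1.8,0,255).astype("u1")
b=np.clip(cv2.resize(j[120:245,300:400],(400,500))*1.6,0,255).astype("u1")
cv2.imwrite("pics/w5.png",np.hstack([a,b]))
```

```text
14.2 [725.69   -8.386 269.811] [-3.141 -0.001  2.564] [-0.062  0.737  0.949  0.     1.457 -1.055] [ 0.412 -0.284 -0.617] 0.82787080250647
```

View pics/w5.png

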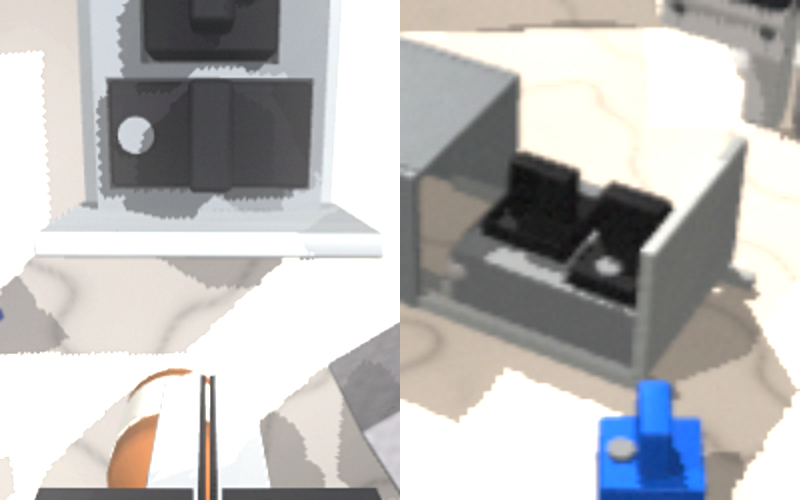

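Both cartridges sit in their wells, rib tops level (side crop: (515,155) to (668,207), one straight line). Next, lower the closed fingers outside the plate.

Call:
{"method": "carry_out", "body": {"slide": [[0,0,-0.1],[0,0,-0.2],[0,0,-0.3],[0,0,-0.4],[0,0,-0.45],[0,0,-0.45],[0,0,-0.45]], "dr": [[0,0,0],[0,0,0],[0,0,0],[0,0,0],[0,0,0],[0,0,0],[0,0,0]], "gripper": [0,0,0,0,0,0,0]}}

```text
clock: 14.88
eef_pos: [726.1, -8.4, 158.9]
eef_rot: [3.141, 0.0, 2.564]
wrist_force: [-0.1, -0.5, 1.9]
finger_gap: 0.6
finger_force: 0.0
```

Call:
{"method": "carry_out", "body": {"slide": [[-0.05,0.033,0],[-0.1,0.066,0],[-0.15,0.099,0],[-0.2,0.132,0],[-0.25,0.165,0],[-0.3,0.198,0],[-0.35,0.231,0],[-0.4,0.264,0],[-0.45,0.297,0],[-0.48,0.317,0]], "dr": [[0,0,0],[0,0,0],[0,0,0],[0,0,0],[0,0,0],[0,0,0],[0,0,0],[0,0,0],[0,0,0],[0,0,0]], "gripper": [0,0,0,0,0,0,0,0,0,0]}}

```text
clock: 15.72
eef_pos: [605.9, 71.2, 160.3]
eef_rot: [3.14, 0.003, 2.564]
wrist_force: [2.1, -2.0, 0.1]
finger_gap: 0.6
finger_force: 0.5
```

Call:
{"method": "carry_out", "body": {"slide": [[-0.013,0.009,0],[-0.027,0.018,0],[-0.04,0.026,0],[-0.053,0.035,0],[-0.067,0.044,0],[-0.08,0.053,0]], "dr": [[0,0,0],[0,0,0],[0,0,0],[0,0,0],[0,0,0],[0,0,0]], "gripper": [0,0,0,0,0,0]}}

```text
clock: 16.22
eef_pos: [587.2, 83.1, 158.7]
eef_rot: [3.14, 0.004, 2.563]
wrist_force: [7.1, -4.4, 2.5]
finger_gap: 0.5
finger_force: 4.1
```

Now against the catch (8 N); pushing on.

Call:
{"method": "carry_out", "body": {"slide": [[-0.01,0.0066,0],[-0.02,0.0132,0],[-0.03,0.02,0],[-0.035,0.023,0],[-0.035,0.023,0]], "dr": [[0,0,0],[0,0,0],[0,0,0],[0,0,0],[0,0,0]], "gripper": [0,0,0,0,0]}}

```text
clock: 16.63
eef_pos: [579.3, 88.1, 158.3]
eef_rot: [3.139, 0.007, 2.563]
wrist_force: [23.1, -11.1, -8.2]
finger_gap: 0.6
finger_force: 12.5
```

Call:
{"method": "carry_out", "body": {"slide": [[0.03,-0.02,0],[0.06,-0.04,0],[0.12,-0.08,0],[0.16,-0.106,0],[0.16,-0.106,0.1],[0.16,-0.106,0.25],[0.16,-0.106,0.4],[0.3,-0.2,0.5],[0.3,-0.2,0.5],[0.3,-0.2,0.5]], "dr": [[0,0,0],[0,0,0],[0,0,0],[0,0,0],[0,0,0],[0,0,0],[0,0,0],[0,0,0],[0,0,0],[0,0,0]], "gripper": [0,0,0,0,0,0,0,0,0,0]}}

```text
clock: 17.47
eef_pos: [653.4, 38.4, 283.6]
eef_rot: [3.141, 0.001, 2.562]
wrist_force: [0.3, 0.4, -0.8]
finger_gap: 0.2
finger_force: 0.0
```

Run:
```python
from h import *
np.set_printoptions(precision=2,suppress=True)
s=read_state();print(s["clock"],s["eef_pos"],s["wrist_force"])
m=camera_model("wrist");i=camera("wrist")[:,:,::-1]
np.savez("w6.npz",R=m["R"],t=m["t"])
o=np.array([.835,-.5505]);h=np.array([563.2,99.1])
for d in(0,10,18,20): print(d,proj(m,np.r_[h+o*d,112]))
j=camera("side")[:,:,::-1]
a=np.clip(cv2.resize(i[20:270,220:420],None,fx=2,fy=2)*1.5,0,255).astype("u1")
b=np.clip(cv2.resize(j[110:235,240:340],(400,500))*1.5,0,255).astype("u1")
cv2.imwrite("pics/w7.png",np.hstack([a,b]))
```

```text
17.4667 [653.36  38.37 283.63] [ 0.33  0.42 -0.84]
0 [[325.2   62.58]]
10 [[325.15  76.63]]
18 [[325.1   87.67]]
20 [[325.09  90.41]]
```

View pics/w7.png

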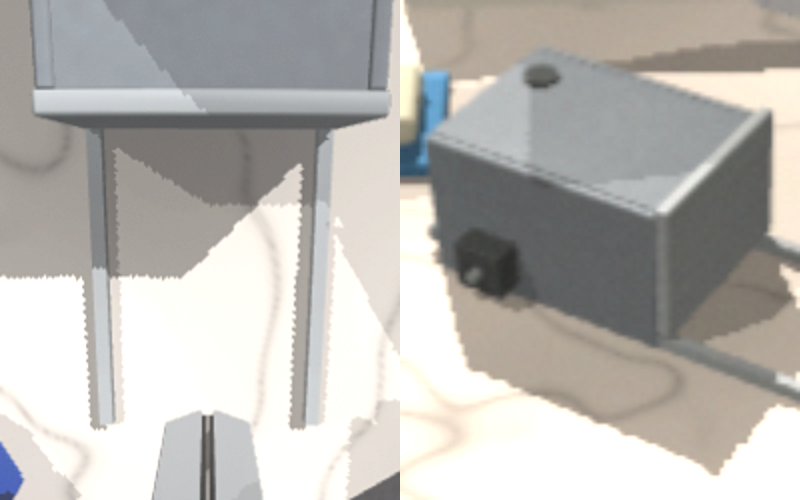

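The plate top spans image rows 64.5 to 77.5, against a prediction of 62.6 to 76.6 for fully home. It lies flush on the mouth after the finger left it, so the catch is holding.

```bash
python3 -c "
from cell import *
print(sign_off())"
```

```text
the job is handed in; nothing more can be done
None
```

I put the long and square cartridges fully down in their own wells, pushed the drawer home until its catch held, let go of everything and handed the job in at about 17.5 s; the spare and the other items were left alone.

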